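Nip a gilt frame in the cam clamp

ROBOT

A 6-joint arm with a two-finger parallel gripper is mounted at the origin on the work surface. World frame = base frame: x ahead of the robot, y to its left, z up, the work surface at z = 0. Lengths are in mm, angles in rad, forces in N, time in s.
With the tool pointing down it reaches from about 325 to 850 mm from the base axis. Payload 4.4 kg.
Tool frame: the origin (TCP) lies between the finger pads; the fingertips stand 14 mm ahead of it and the grasp point (between the pads) lies 5 mm behind it; z points along the fingers, y is the line along which they close (so a half turn about z gives the same grasp; the last joint's range is limited). The gripper opens to 94 mm and grips with 3 to 60 N. Pads are 16 mm wide; open, the fingers measure 119 mm over their backs; the gripper's body (75 mm by 177 mm) begins 78 mm behind the grasp point.
Start: joints at [-0.15, 0.207, 1.542, -0, 1.393, -0.15], TCP at [575.002, -0.012, 219.447] pointing down, gripper open.
Joint ranges: [-2.73, 2.73], [-0.86, 2.22], [0.23, 2.46], [-1.11, 4.25], [0.08, 2.63], [-2.82, 2.82]. Speed limits (rad/s): [2.79, 2.79, 3.14, 3.14, 3.14, 3.14].

INTERFACE

Orientations are given as a 3x3 rotation matrix whose columns are the frame's x, y, z axes.
In Python, from bench import state, read_camera, ticket gives the robot as it stands.
- The arm moves only by the shell command python3 -m handwheel 'ROWS' [FORCE]. ROWS is JSON, a list of rows, each an object of numbers: "x", "y", "z": the shift along the tool's x, y, z in m; "yaw": the turn about the tool's z in rad; "gripper": the opening, from 0 (shut) to 1 (fully open). A call has 1 to 20 rows; each row is the pose to reach, as a shift and turn from the pose commanded when the call began, along the tool's axes at that moment; what a row does not reach only later rows make up. A row lasts 1/12 s, in which the tool goes at most 41.7 mm and 7.16 degrees, less where a joint would pass 70% of its speed; a pose out of reach is approached as far as the arm can. A call with a gripper value outside its range is refused whole. The fingers move at their own pace and stop on an object; FORCE is the grip in N (left out, the last holds). Time passes only in rows, so rows that repeat a pose let the fingers close. It gives the time, the measured TCP pose, the force, the opening and the grip force at its end, in the units of the state.
- state(): the state, without advancing time (a new reading comes with each control period).
- read_camera(name): name is "scene" or "side" or "wrist"; returns a dict with "img" (384x512x3 uint8, blue, green, red), "vertical_fov" (degrees; the focal length in pixels is half the picture's height over the tangent of half this angle, whatever the lens; pixels are square), "cx", "cy" (the principal point, pixels), "camera_from_world" (4x4, takes a point from world to camera coordinates). Camera axes: x right, y down, z forward; pixel columns grow to the right and rows downward; lengths in mm; the calibration is good to about 2 mm. The wrist camera is an equidistant fisheye: a pixel r from the principal point sees the ray r / f radians off the axis. A picture is of the moment at which its call begins. There is no depth.
- ticket.close_job(): hands the job in; it is judged then, once.
The state is a dict: "time_s": time; "joint_pos": joint angles; "qvel": joint speeds; "effort": joint torques, N m; "eef_pos": TCP position; "tool_rot": TCP orientation; "ft_force": force on the tool from outside, world axes, zero at the start; "wrist_torque": the same for the moment, N m; "gripper_width": finger opening in mm; "finger_force": force on a finger pad.
Only numpy, scipy, OpenCV 4.12 (cv2) and the standard library are available. Lean on these libraries where they do the work, as an engineer would, in place of code of your own. Each camera call takes 0.05 s, during which the arm holds its last target. There are 200 camera calls.

TASK

Swing the cam clamp's red-posted lever back to fully open and move the mallet from the clamp's bed onto the cork mat; then lay the gold frame with the dark red panel face up on the bed, square and centred across it, between the blue jaw and the yellow sprung bar. Then swing the lever just far enough to take up the gap and press the yellow bar about half way (6 mm) into its 12 mm travel, never running it nearly to the bottom, and let go. Leave the other frames and things where they stand.

Things in the scene. Friction and masses are not known exactly. Their poses are not given: they have to be found in the camera images.
- jig: The clamp's plywood base, fixed to the table: 120 (x) by 310 (y) by 18 mm. Origin on its underside, on the bed's middle line; the base runs from y -150 to +160 mm. Its top, z = 18 mm, is the bed on which the frame lies. The clamping line is its y axis (x = 0): sprung yellow bar at the -y end, blue jaw, cam and lever at the +y end. Position and yaw vary.
- jaw: Blue sliding jaw, 66 (x) by 22 (y) by 30 mm high above the bed. Axes as the jig's. Origin at the middle of the foot of its clamping face, at bed height; the jaw lies on +y of it. The cam drives it: with the lever at angle q it has advanced 11.5 mm x q towards -y; at q = 0 its face is at y = 85 mm of the jig.
- jaw_face (a point): Middle of the blue jaw's clamping face, 18 mm above the bed.
- cam_lever (a joint): Angle of the cam lever (rad): 0 fully open (a stop), grows clockwise seen from above up to the stop at 2.75. It starts partly closed at 1.2 to 1.9. Friction of 0.2 N m keeps it where it is left, also under clamping load. Lever direction in the jig frame: (sin(q - 0.75), cos(q - 0.75)).
- cam_pivot (a point): The lever's vertical pivot axis, at bed height: x = 0, y = 120 mm of the jig. The eccentric (spiral) steel cam (13 to 45 mm radius, 24 mm high) and the lever turn about it.
- lever_post (a point): Centre of the top of the red upright round post (22 mm diameter, 50 mm of it free above the lever arm) on the lever's end, 100 mm from the pivot. The top is 104 mm above the table, the lever arm's top 54 mm. About 2 to 4 N at the post moves the lever; the post does not spin on the lever.
- spring_bar (a joint): How far the yellow sprung bar has been pressed back from the jaw (m): 0 free, 0.0125 bottomed against the green end stop. Spring 1.2 N per mm.
- bar_face (a point): Middle of the yellow bar's clamping face, 18 mm above the bed. The bar is 80 (x) by 14 (y) by 30 mm high above the bed; the green end stop block is behind it (-y). The end stop is bolted at a different place each time: with the lever open the space between bar and jaw is 158 to 166 mm.
- red_frame: The frame to clamp: small gold picture frame with a dark red panel and gold ornament, 60 (x) by 150 (y) by 26 mm high, 0.2 kg. Origin at the middle of its underside, z up out of its face. Rails 12 mm wide, panel recessed 8 mm. Lies face up on the table in one of three places side by side.
- blue_frame: Like the red frame, with a dark blue panel. Leave alone.
- cream_frame: Like the red frame, with a cream panel. Leave alone.
- mallet: Wooden carver's mallet lying flat across the bed, 0.22 kg. Origin on its underside at the centre of mass. Its x axis runs along the handle towards the head: pale square handle 26 mm wide and 26 mm high from x = -119 to +31 mm, dark head 44 (x) by 60 (y) by 32 mm high from x = +31 to +75 mm. Its underside lies flat.
- cork_mat: Cork mat fixed on the table, 110 (x) by 240 (y) by 4 mm. Origin at the middle of its underside. The mallet's place.
- varnish_jar: Amber jar, 56 mm across, 80 mm high, standing beside the jig on the robot's side. Origin under its centre. Leave alone.
- glue_bottle: White bottle with red cap, 60 mm across, 160 mm high, standing beyond the lever's sweep. Origin under its centre. Leave alone.
- brass_weight: Brass cylinder, 56 mm across, 55 mm high. Origin under its centre. Leave alone.
- brush: Brush, 180 mm long, lying on the table. Leave alone.

How it is judged (in metres and radians):
On the way, in this order (a step that is already met when the one before it is completed fails the run):
1. the lever is fully open (below 0.25 rad) and the mallet rests on the cork mat (value of joint cam_lever below 0.25 rad and linear speed of mallet below 0.03 m/s and x of mallet in the frame of cork_mat between -0.06 and 0.06 m and y of mallet in the frame of cork_mat between -0.125 and 0.125 m and height (world z) of mallet below 0.012 m and angle between mallet's own z axis and vertical below 0.15 rad), for 0.2 s.
2. the red frame lies flat on the bed between jaw and bar, square (within 0.09 rad) and within 18 mm of the middle line, released, while the lever is still open (below 0.6 rad) (x of red_frame in the frame of jig between -0.018 and 0.018 m and z of red_frame in the frame of jig between 0.013 and 0.022 m and angle between red_frame's own z axis and vertical below 0.05 rad and angle between the y axis of red_frame and the y axis of jig, either way round below 0.09 rad and value of joint cam_lever below 0.6 rad and value of joint spring_bar below 0.003 m and contact force between the fingers and red_frame below 0.1 N), for 0.2 s.
At the end, for the whole second after the job is handed in: The red frame lies flat and face up on the bed, square within 0.09 rad and within 18 mm of its middle line, pressed by the jaw (over 1.5 N) so that the yellow bar stands 3.5 to 8.5 mm in; the mallet lies flat with its centre of mass over the cork mat; both at rest (x of red_frame in the frame of jig between -0.018 and 0.018 m and z of red_frame in the frame of jig between 0.013 and 0.022 m and angle between red_frame's own z axis and vertical below 0.05 rad and angle between the y axis of red_frame and the y axis of jig, either way round below 0.09 rad and x of mallet in the frame of cork_mat between -0.06 and 0.06 m and y of mallet in the frame of cork_mat between -0.125 and 0.125 m and height (world z) of mallet below 0.012 m and angle between mallet's own z axis and vertical below 0.15 rad and value of joint spring_bar between 0.0035 and 0.0085 m and contact force between jaw and red_frame above 1.5 N and linear speed of each of red_frame, mallet below 0.01 m/s); the robot touches nothing.
It fails at once if the lever is overrun: the yellow bar is pressed in more than 10.5 mm (value of joint spring_bar above 0.0105 m).
It fails at once if another frame, the jar, the bottle, the weight or the brush is moved more than 30 mm (distance of any of blue_frame, cream_frame, varnish_jar, glue_bottle, brass_weight, brush from where it was at the start of the episode above 0.03 m).
It also fails if it takes over 72 s, if anything falls off the work surface, if the arm or the gripper's body presses on something with over 40 N, if the wrist force passes 120 N, or if a joint passes its speed limit or range.

## Working session

There is one attempt and no reset: what is moved stays moved. The work goes in short steps, Python scripts to look and compute and a shell command to move; the robot and the scene stay as the last step left them, time stands still between calls to the robot, and variables do not carry over. Pictures are saved under pics/ and viewed, at most 10 in all, crops included, and the job is handed in when it is done.

```bash
mkdir -p pics; ls; cat > h.py <<'E'
import numpy as np, cv2
from bench import state, read_camera, ticket
def snap(n,fn=None):
    c=read_camera(n)
    if fn: cv2.imwrite('pics/'+fn,c['img'])
    return c
def f_of(c): return c['img'].shape[0]/2/np.tan(np.radians(c['vertical_fov'])/2)
def ray(c,u,v,fish=False):
    f=f_of(c); x=(u-c['cx']);y=(v-c['cy'])
    if fish:
        r=np.hypot(x,y)+1e-9; t=r/f; d=np.array([x/r*np.sin(t),y/r*np.sin(t),np.cos(t)])
    else: d=np.array([x/f,y/f,1.])
    M=np.array(c['camera_from_world']); R=M[:3,:3]; return -R.T@M[:3,3], R.T@d
def onz(c,u,v,z,fish=False):
    o,d=ray(c,u,v,fish); return o+d*(z-o[2])/d[2]
def proj(c,p,fish=False):
    M=np.array(c['camera_from_world']); q=M[:3,:3]@np.array(p,float)+M[:3,3]; f=f_of(c)
    if fish:
        r=np.hypot(q[0],q[1])+1e-9; k=f*np.arctan2(r,q[2])/r
    else: k=f/q[2]
    return np.array([c['cx']+k*q[0],c['cy']+k*q[1]])
E
python3 - <<'E'
from h import *
np.set_printoptions(precision=3,suppress=True)
a=snap('scene','a_scene.png');b=snap('side','a_side.png');w=snap('wrist','a_wrist.png')
for c in (a,b,w):
    M=np.array(c['camera_from_world']);print(-M[:3,:3].T@M[:3,3],M[2,:3],c['vertical_fov'],c['cx'],c['cy'])
s=state();print(s['tool_rot'],s['ft_force'],s['gripper_width'],s['time_s'])
s=np.hstack([a['img'],b['img']]);
E
```

```text
pics
[1435.445   86.419 1119.022] [-0.644 -0.02  -0.765] 48.548537792153624 257.4714640085487 201.287758460082
[ 509.183 -760.785  866.031] [ 0.044  0.733 -0.678] 47.94951220691689 253.79084176063301 195.98986555454235
[574.912  70.835 384.168] [-0.002 -0.243 -0.97 ] 65.70646984690485 256.9607512865284 189.76448751124875
[[ 0.     1.    -0.002]
 [ 1.    -0.     0.   ]
 [ 0.    -0.002 -1.   ]] [-0.704 -0.146 -0.071] 93.8727216301104 0.15
```

View pics/a_scene.png

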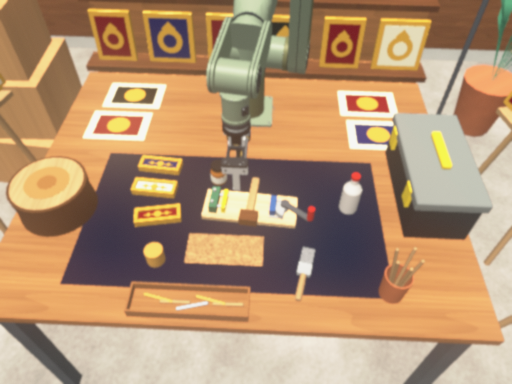

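View pics/a_side.png

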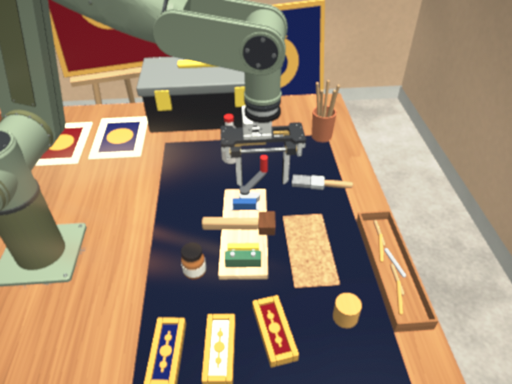

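Scene view: frames on the left (red one at (157,214)), jig in the middle at (250,207), mallet across it with its head at (248,215), post at (311,213), cork mat at (225,250). Side view: the same, with post at (264,162), jig (244,235), mat (311,250), red frame (275,328).

```bash
cat > m.py <<'E'
from h import *
def comp(c,lo,hi,win,n=1):
    hsv=cv2.cvtColor(c['img'],cv2.COLOR_BGR2HSV)
    m=cv2.inRange(hsv,np.array(lo),np.array(hi))
    k=np.zeros_like(m); x0,y0,x1,y1=win; k[y0:y1,x0:x1]=m[y0:y1,x0:x1]
    cs,_=cv2.findContours(k,cv2.RETR_EXTERNAL,cv2.CHAIN_APPROX_NONE)
    return sorted(cs,key=cv2.contourArea)[::-1][:n]
def rect(c,cn,z,fish=False):
    P=np.array([onz(c,p[0][0],p[0][1],z,fish)[:2] for p in cn],np.float32)
    return cv2.minAreaRect(P)
E
python3 - <<'E'
from m import *
np.set_printoptions(precision=1,suppress=True)
a=snap('scene');b=snap('side')
def show(t,c,lo,hi,win,z,n=1):
    for cn in comp(c,lo,hi,win,n):
        M=cv2.moments(cn); r=rect(c,cn,z); print(t,'px',M['m10']/max(M['m00'],1),M['m01']/max(M['m00'],1),'A',cv2.contourArea(cn),'rect',np.round(r[0],1),np.round(r[1],1),round(r[2],1))
for nm,c,W in (('scene',a,dict(mat=(180,228,270,270),post=(300,200,320,225),frame=(130,200,185,230),jig=(195,180,305,230),jaw=(264,190,290,220),bar=(218,184,232,220),head=(236,200,262,226))),
             ('side',b,dict(mat=(280,205,345,290),post=(255,150,272,175),frame=(248,290,302,368),jig=(212,180,275,285),jaw=(228,190,262,212),bar=(222,235,265,252),head=(255,208,280,238)))):
    print(nm)
    show('mat',c,(5,60,90),(22,255,255),W['mat'],4)
    show('post',c,(170,120,90),(180,255,255),W['post'],104)
    show('post0',c,(0,150,90),(5,255,255),W['post'],104)
    show('frame',c,(0,90,60),(40,255,255),W['frame'],26)
    show('panel',c,(0,150,40),(10,255,170),W['frame'],18)
    show('jig',c,(15,20,150),(35,140,255),W['jig'],18,2)
    show('jaw',c,(100,100,60),(130,255,255),W['jaw'],48)
    show('bar',c,(22,150,120),(34,255,255),W['bar'],48)
    show('head',c,(3,100,40),(16,255,160),W['head'],32+18)
for nm,c,w in(('s',a,(180,170,330,280)),('d',b,(190,140,350,290))):
    x0,y0,x1,y1=w; cv2.imwrite(f'pics/c_{nm}.png',cv2.resize(c['img'][y0:y1,x0:x1],None,fx=4,fy=4))
i=[cv2.resize(c['img'][y0:y1,x0:x1],(400,300)) for c,(x0,y0,x1,y1) in ((a,(180,170,330,280)),(b,(180,150,350,290)))]
wr=read_camera('wrist')['img']
cv2.imwrite('pics/c1.png',wr)
E
```

```text
scene
mat px 224.70220863064898 248.97703024125042 A 2452.5 rect [694.  -36.7] [122.9 246.7] 0.1
post px 0.0 0.0 A 0.0 rect [597.9 217.6] [ 5.3 27.9] 61.9
post0 px 310.5677083333333 212.37239583333331 A 64.0 rect [618.4 225.2] [18.4 55.7] 87.7
frame px 157.04245283018867 214.30974842767296 A 954.0 rect [ 587.8 -266.8] [ 88.5 156.9] 10.7
jig px 247.4366964665815 206.84435930183056 A 1957.5 rect [505.5  35. ] [314.6 194. ] 85.7
jig px 288.7205513784461 199.79323308270676 A 133.0 rect [500.7 157.3] [71.4 48.2] 85.6
jaw px 272.625641025641 203.4102564102564 A 32.5 rect [537.9 108.1] [60.2  9.8] 1.1
bar px 224.3520599250936 199.52808988764045 A 44.5 rect [533.  -50.8] [12.2 95.4] 89.4
head px 247.2958333333333 222.1333333333333 A 80.0 rect [622.9  29.6] [57.7 22. ] 87.1
side
mat px 309.49167200512494 251.06822549647663 A 3122.0 rect [694. -37.] [247.5 114.4] 89.9
post px 263.3333333333333 158.46666666666664 A 5.0 rect [595.  199.5] [82.  23.1] 84.6
post0 px 263.5 163.19736842105263 A 76.0 rect [596.6 199.1] [72.9 14.5] 85.0
frame px 274.90092801605215 330.63431151241537 A 1993.5 rect [ 577.6 -274.1] [ 65.7 163.8] 10.3
panel px 0.0 0.0 A 0.0 rect [ 582.3 -206.6] [0. 0.] 0.0
jig px 241.45148410063982 240.13253475730022 A 3464.5 rect [515.3  31.6] [325.2 150. ] 85.7
jaw px 244.0282935455349 203.40406719717063 A 188.5 rect [533.4  96. ] [35.7 61. ] 85.1
bar px 243.0 248.48888888888888 A 15.0 rect [522.3 -64.6] [ 3.2 39.6] 85.2
head px 267.31010671688637 223.41117388575015 A 265.5 rect [587.3  18.3] [83.5 41.5] 83.9
```

View pics/c1.png

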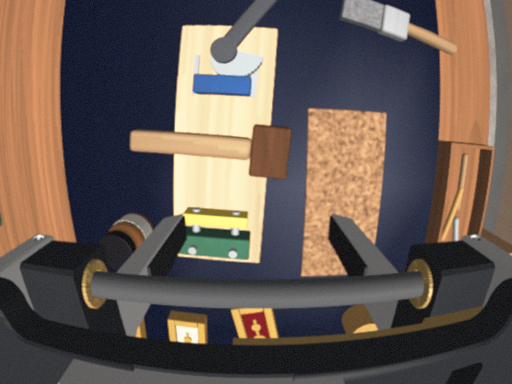

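The wrist view shows the jig (corners ≈(181,25),(277,28),(261,262)), jaw (222,84), bar top (217,214), mallet handle (131..250, ~143) with the head at (271,151), and the mat (346,190).

```bash
python3 - <<'E'
from m import *
np.set_printoptions(precision=1,suppress=True)
a=snap('scene');b=snap('side');w=snap('wrist')
for n,u,v,z in (('jigTL',181,25,18),('jigTR',277,28,18),('jigBR',261,262,18),('jawL',194,76,48),('jawR',251,76,48),('barTL',185,208,48),('barTR',249,212,48),('hdlEnd',131,141,44),('hdlHead',250,147,44),('headNE',291,128,50),('headSE',286,178,50),('headNW',253,124,50),('headSW',250,175,50),('pivot',223,50,54)):
    print(n,onz(w,u,v,z,True))
for t,lo,hi,win,z in (('jaw',(100,100,60),(130,255,255),(185,65,260,100),48),('bar',(22,130,120),(34,255,255),(175,200,260,232),48),('head',(3,100,30),(16,255,140),(240,115,300,185),50),('mat',(5,60,90),(22,255,255),(300,100,392,285),4),('jig',(15,20,150),(35,140,255),(165,15,285,270),18)):
    for cn in comp(w,lo,hi,win): r=rect(w,cn,z,True); print(t,cv2.contourArea(cn),np.round(r[0],1),np.round(r[1],1),round(r[2],1),cv2.boundingRect(cn))
# post: top pixel rows
for nm,c,win in (('scene',a,(300,200,325,228)),('side',b,(252,145,275,180))):
    cn=comp(c,(0,150,60),(6,255,255),win)[0]; print(nm,cv2.boundingRect(cn),'top',cn[cn[:,0,1].argmin()][0])
def tri(p,q):
    A=[];B=[]
    o1,d1=ray(a,*p);o2,d2=ray(b,*q)
    d1/=np.linalg.norm(d1);d2/=np.linalg.norm(d2)
    P1=np.eye(3)-np.outer(d1,d1);P2=np.eye(3)-np.outer(d2,d2)
    x=np.linalg.solve(P1+P2,P1@o1+P2@o2);return x,np.linalg.norm(P1@(x-o1)),np.linalg.norm(P2@(x-o2))
print(tri((310.5,212.4),(263.5,163.2)))
# red frame in side image: gold outer top
cn=comp(b,(0,60,60),(45,255,255),(240,285,305,370))[0];print(cv2.boundingRect(cn),cv2.minAreaRect(cn))
f=np.hstack([cv2.resize(b['img'][285:375,240:310],(420,540),interpolation=cv2.INTER_CUBIC),cv2.resize(a['img'][195:235,125:190],(380,540))])
cv2.imwrite('pics/f.png',f)
E
```

```text
jigTL [479.4 192.5  18. ]
jigTR [599.6 184.1  18. ]
jigBR [ 580.7 -124.2   18. ]
jawL [503.7 119.2  48. ]
jawR [568.4 117.4  48. ]
barTL [487.9 -36.5  48. ]
barTR [565.6 -41.   48. ]
hdlEnd [421.7  46.5  44. ]
hdlHead [567.1  36.   44. ]
headNE [613.3  58.5  50. ]
headSE [608.6   0.9  50. ]
headNW [570.6  62.7  50. ]
headSW [567.1   4.4  50. ]
pivot [537.5 147.1  54. ]
jaw 952.5 [534.8 108.5] [21.3 64.3] 86.6 (193, 75, 58, 20)
bar 297.5 [523.2 -43.4] [77.6 17.9] 3.6 (183, 208, 64, 15)
head 1813.0 [588.4  31.6] [58.5 43.4] 84.0 (249, 125, 42, 54)
mat 10368.5 [694.  -36.6] [240.6 110.8] 89.9 (300, 108, 86, 169)
jig 14714.0 [523.1  33.9] [310.1 131.9] 85.9 (165, 25, 113, 238)
scene (308, 206, 7, 15) top [310 206]
side (261, 155, 6, 17) top [263 155]
(array([598.7, 226.6,  81.4]), np.float64(0.5653132977236707), np.float64(0.565313297723812))
(252, 294, 48, 74) ((275.4174499511719, 329.7247619628906), (71.16648864746094, 31.79983139038086), 73.3007583618164)
```

```bash
python3 - <<'E'
from m import *
np.set_printoptions(precision=1,suppress=True)
a=snap('scene');b=snap('side')
for n,p,z in (('bottle cap top',(355,176),160),('bottle base',(348,214),0),('brass top',(154,245),55)): print(n,onz(a,*p,z))
for n,p,z in (('bottle cap',(229,119),160),('brass top',(347,300),55),('jar top',(193,250),80),('jar base',(194,275),0)): print(n,onz(b,*p,z))
E
python3 -m handwheel '[{"x":0.04,"y":0.005,"z":0},{"x":0.08,"y":0.01,"z":0},{"x":0.12,"y":0.015,"z":0},{"x":0.16,"y":0.02,"z":0},{"x":0.2,"y":0.024,"z":0},{"x":0.2265,"y":0.024,"z":0.02},{"x":0.2265,"y":0.024,"z":0.02}]'
python3 - <<'E'
from m import *
np.set_printoptions(precision=1,suppress=True)
w=snap('wrist','w2.png');s=state();print(s['eef_pos'],proj(w,(598.7,226.6,104),True))
cn=comp(w,(0,150,50),(6,255,255),(150,150,360,384),3)
for k in cn: print(cv2.boundingRect(k),onz(w,*cv2.minEnclosingCircle(k)[0],104,True))
E
```

```text
bottle cap top [508.6 360.  160. ]
bottle base [532.5 363.9   0. ]
brass top [ 727.7 -243.3   55. ]
bottle cap [506.1 347.7 160. ]
brass top [ 741.3 -236.2   55. ]
jar top [403.5 -86.6  80. ]
jar base [397.7 -99.    0. ]
[575.   -0.  219.5] [280.9 -33.2]
(265, 335, 4, 3) [ 587.1 -184.6  104. ]
(258, 312, 5, 1) [ 578.9 -145.9  104. ]
(252, 313, 4, 1) [ 571.3 -147.4  104. ]invalid input
```

View pics/w2.png

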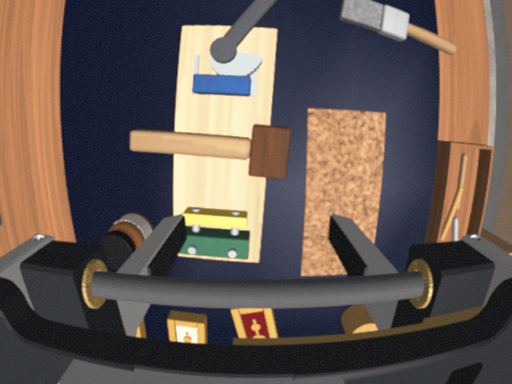

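The picture is unchanged because the call was refused, so the rows probably need every key.

```bash

python3 -m handwheel '[{"x":0.04,"y":0.005,"z":0,"yaw":0,"gripper":1},{"x":0.08,"y":0.01,"z":0,"yaw":0,"gripper":1},{"x":0.12,"y":0.015,"z":0,"yaw":0,"gripper":1},{"x":0.16,"y":0.02,"z":0,"yaw":0,"gripper":1},{"x":0.2,"y":0.024,"z":0,"yaw":0,"gripper":1},{"x":0.2265,"y":0.024,"z":0.02,"yaw":0,"gripper":1},{"x":0.2265,"y":0.024,"z":0.04,"yaw":0,"gripper":1}]'
python3 - <<'E'
from m import *
np.set_printoptions(precision=1,suppress=True)
w=snap('wrist');s=state();print(s['eef_pos'],proj(w,(598.7,226.6,104),True))
cn=comp(w,(0,150,50),(6,255,255),(150,150,360,384),3)
for k in cn: print(cv2.boundingRect(k),onz(w,*cv2.minEnclosingCircle(k)[0],104,True))
E
```

```text
time_s: 1.18
eef_pos: [599.9, 232.6, 181.0]
tool_rot: [[-0.006, 1.0, 0.005], [1.0, 0.006, 0.004], [0.004, 0.005, -1.0]]
ft_force: [0.6, -0.1, -1.2]
gripper_width: 94.0
finger_force: 0.0
[596.3 229.1 174.4] [254.7 208.2]
(243, 185, 24, 34) [598.9 232.6 104. ]
```

```bash

python3 -m handwheel '[{"x":0,"y":0,"z":0.03,"yaw":0,"gripper":1},{"x":0,"y":0,"z":0.06,"yaw":0,"gripper":1},{"x":0,"y":0,"z":0.099,"yaw":0,"gripper":1},{"x":0,"y":0,"z":0.099,"yaw":0,"gripper":0.4},{"x":0,"y":0,"z":0.099,"yaw":0,"gripper":0.4},{"x":0,"y":0,"z":0.099,"yaw":0,"gripper":0.4},{"x":0,"y":0,"z":0.099,"yaw":0,"gripper":0.4}]'
python3 - <<'E'
from m import *
np.set_printoptions(precision=1,suppress=True)
b=snap('side');w=snap('wrist');s=state();print(s['eef_pos'],s['gripper_width'],s['ft_force'])
cv2.imwrite('pics/p5.png',np.hstack([w['img'][150:384,140:380],cv2.resize(b['img'][90:220,180:340],(288,234))]))
# arc table from current commanded (599,226.5); pivot (537,148.6)
P=np.array([537.1,148.6])
for d in range(0,15):
    ph=0.67-d*0.1; print(d,np.round((P+100*np.array([np.sin(ph),np.cos(ph)])-[599,226.5]))[::-1],end=' ')
E
```

```text
time_s: 1.82
eef_pos: [601.5, 226.7, 84.0]
tool_rot: [[0.0, 1.0, 0.006], [1.0, -0.0, 0.001], [0.001, 0.006, -1.0]]
ft_force: [0.7, 0.3, 0.9]
gripper_width: 70.9
finger_force: 0.0
[601.3 226.8  83.8] 62.99274942779552 [ 0.4 -0.  -0.2]
0 [0. 0.] 1 [ 6. -8.] 2 [ 11. -17.] 3 [ 15. -26.] 4 [ 18. -35.] 5 [ 21. -45.] 6 [ 22. -55.] 7 [ 22. -65.] 8 [ 21. -75.] 9 [ 19. -85.] 10 [ 17. -94.] 11 [  13. -104.] 12 [   8. -112.] 13 [   3. -121.] 14 [  -3. -129.]
```

View pics/p5.png

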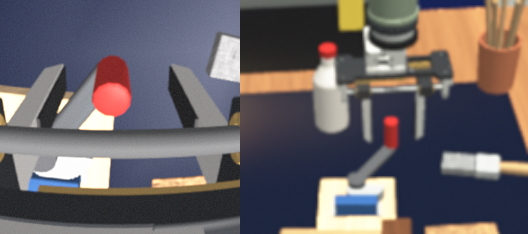

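The wrist and side crops show the post caged between the fingers. Sweeping it open along the arc.

```bash

python3 -m handwheel '[{"x":0,"y":0,"z":0.099,"yaw":0,"gripper":0.4},{"x":0,"y":0,"z":0,"yaw":0,"gripper":0.4},{"x":0,"y":-0.008,"z":0,"yaw":0,"gripper":0.4},{"x":0.006,"y":-0.016,"z":0,"yaw":0,"gripper":0.4},{"x":0.011,"y":-0.025,"z":0,"yaw":0,"gripper":0.4},{"x":0.015,"y":-0.034,"z":0,"yaw":0,"gripper":0.4}]' >/dev/null 2>&1; python3 - <<'E'
from h import *
s=state();print(s['eef_pos'],s['gripper_width'],s['ft_force'],s['time_s'])
E
```

```text
[567.7205057  243.58654311  86.03415847] 37.41449433975812 [ 4.03436414  3.33513131 -0.65125563] 2.4167
```

One row was mistyped: a brief dip of up to 41 mm, immediately reversed. Forces are fine. Continuing the sweep.

```bash

python3 -m handwheel '[{"x":0.003,"y":-0.009,"z":0,"yaw":0,"gripper":0.4},{"x":0.006,"y":-0.019,"z":0,"yaw":0,"gripper":0.4},{"x":0.007,"y":-0.029,"z":0,"yaw":0,"gripper":0.4},{"x":0.007,"y":-0.039,"z":0,"yaw":0,"gripper":0.4},{"x":0.006,"y":-0.049,"z":0,"yaw":0,"gripper":0.4},{"x":0.004,"y":-0.059,"z":0,"yaw":0,"gripper":0.4},{"x":0.002,"y":-0.068,"z":0,"yaw":0,"gripper":0.4},{"x":-0.002,"y":-0.078,"z":0,"yaw":0,"gripper":0.4},{"x":-0.007,"y":-0.086,"z":0,"yaw":0,"gripper":0.4},{"x":-0.012,"y":-0.095,"z":0,"yaw":0,"gripper":0.4},{"x":-0.015,"y":-0.100,"z":0,"yaw":0,"gripper":0.4},{"x":-0.015,"y":-0.100,"z":0,"yaw":0,"gripper":0.4}]'
python3 - <<'E'
from m import *
np.set_printoptions(precision=1,suppress=True)
s=state();print(s['eef_pos'],s['ft_force']); w=snap('wrist');a=snap('scene');b=snap('side')
k=comp(b,(0,150,60),(6,255,255),(190,130,275,190))[0];x,y,ww,h=cv2.boundingRect(k);print(x,y,ww,h,onz(b,x+ww/2,y+3,104))
k=comp(w,(0,150,50),(6,255,255),(150,150,360,384))[0];x,y,ww,h=cv2.boundingRect(k);print(x,y,ww,h,onz(w,x+ww/2,y+h-12,104,True))
E
```

```text
time_s: 3.42
eef_pos: [466.3, 226.3, 80.4]
tool_rot: [[0.001, 1.0, 0.005], [1.0, -0.001, 0.001], [0.001, 0.005, -1.0]]
ft_force: [7.0, 2.8, -4.6]
gripper_width: 37.7
finger_force: 3.8
[466.3 226.3  80.4] [ 7.   2.8 -4.6]
217 158 8 17 [476.4 218.2 104. ]
253 209 40 61 [475.  223.9 104. ]
```

Lever is at its stop (post at ≈(475,224), expected (473,226), 7 N). Next: up and over the mallet.

```bash

python3 -m handwheel '[{"x":0,"y":0.005,"z":0,"yaw":0,"gripper":0.5},{"x":0,"y":0.006,"z":-0.035,"yaw":0,"gripper":0.55},{"x":0,"y":0.006,"z":-0.07,"yaw":0,"gripper":0.55},{"x":-0.01,"y":0.01,"z":-0.1,"yaw":-0.12,"gripper":0.55},{"x":-0.03,"y":0.015,"z":-0.1,"yaw":-0.24,"gripper":0.55},{"x":-0.05,"y":0.02,"z":-0.1,"yaw":-0.36,"gripper":0.55},{"x":-0.07,"y":0.03,"z":-0.1,"yaw":-0.48,"gripper":0.55},{"x":-0.09,"y":0.04,"z":-0.1,"yaw":-0.6,"gripper":0.55},{"x":-0.11,"y":0.05,"z":-0.1,"yaw":-0.72,"gripper":0.55},{"x":-0.13,"y":0.06,"z":-0.1,"yaw":-0.84,"gripper":0.55},{"x":-0.15,"y":0.065,"z":-0.1,"yaw":-0.96,"gripper":0.55},{"x":-0.17,"y":0.07,"z":-0.1,"yaw":-1.08,"gripper":0.55},{"x":-0.18,"y":0.073,"z":-0.1,"yaw":-1.2,"gripper":0.55},{"x":-0.19,"y":0.073,"z":-0.1,"yaw":-1.32,"gripper":0.55},{"x":-0.19,"y":0.073,"z":-0.1,"yaw":-1.44,"gripper":0.55},{"x":-0.19,"y":0.073,"z":-0.1,"yaw":-1.492,"gripper":0.55},{"x":-0.19,"y":0.073,"z":-0.1,"yaw":-1.492,"gripper":0.55},{"x":-0.19,"y":0.073,"z":-0.1,"yaw":-1.492,"gripper":0.55}]'
python3 - <<'E'
from m import *
np.set_printoptions(precision=1,suppress=True)
a=snap('scene');w=snap('wrist','p6.png')
E
```

```text
time_s: 5.07
eef_pos: [536.6, 36.3, 179.4]
tool_rot: [[-0.997, 0.081, -0.004], [0.081, 0.997, 0.0], [0.004, -0.0, -1.0]]
ft_force: [-0.3, 0.3, 0.5]
gripper_width: 51.6
finger_force: 0.0
```

View pics/p6.png

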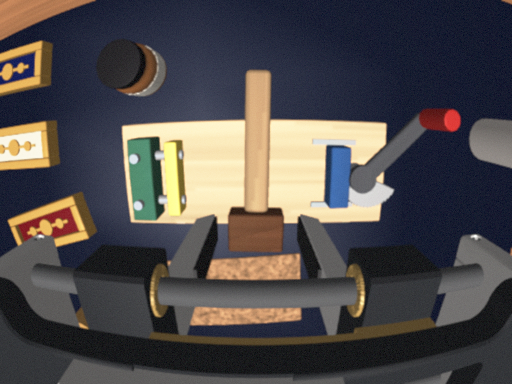

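Handle at columns 245–270, centred between the fingers; the head junction is at (257,211). I'll check that and the distances before descending.

```bash
python3 - <<'E'
from m import *
np.set_printoptions(precision=1,suppress=True)
w=snap('wrist')
for n,u,v,z in (('end',258,71,44),('junc',257,211,44),('hL',246,200,44),('hR',269,200,44),('eL',247,72,44),('eR',270,72,44),('jawface bed',326,176,48),('post',440,120,104),('barface',183,178,18),('redfr TL',10,221,26),('redfr TR',83,196,26),('redfr BR',95,231,26),('redBL',38,256,20)):
    print(n,onz(w,u,v,z,True))
E
```

```text
end [420.4  47.4  44. ]
junc [565.6  34.9  44. ]
hL [552.5  24.3  44. ]
hR [554.5  48.5  44. ]
eL [420.5  36.4  44. ]
eR [422.3  59.3  44. ]
jawface bed [532.4 109.5  48. ]
post [474.9 211.2 104. ]
barface [528.2 -47.4  18. ]
redfr TL [ 565.9 -342.    26. ]
redfr TR [ 537.5 -183.2   26. ]
redfr BR [ 584.9 -176.5   26. ]
redBL [ 625.7 -305.4   20. ]
```

```bash

python3 -m handwheel '[{"x":0,"y":0.001,"z":0.04,"yaw":0,"gripper":0.55},{"x":0,"y":0.001,"z":0.08,"yaw":0,"gripper":0.55},{"x":0,"y":0.001,"z":0.115,"yaw":0,"gripper":0.55},{"x":0,"y":0.001,"z":0.135,"yaw":0,"gripper":0.55},{"x":0,"y":0.001,"z":0.144,"yaw":0,"gripper":0.55},{"x":0,"y":0.001,"z":0.144,"yaw":0,"gripper":0.55},{"x":0,"y":0.001,"z":0.144,"yaw":0,"gripper":0},{"x":0,"y":0.001,"z":0.144,"yaw":0,"gripper":0},{"x":0,"y":0.001,"z":0.144,"yaw":0,"gripper":0},{"x":0,"y":0.001,"z":0.144,"yaw":0,"gripper":0},{"x":0,"y":0.001,"z":0.144,"yaw":0,"gripper":0},{"x":0,"y":0.001,"z":0.144,"yaw":0,"gripper":0},{"x":0,"y":0.001,"z":0.144,"yaw":0,"gripper":0}]' 30
```

```text
time_s: 6.3
eef_pos: [539.4, 37.0, 37.9]
tool_rot: [[-0.997, 0.079, 0.003], [0.079, 0.997, -0.001], [-0.003, -0.001, -1.0]]
ft_force: [0.6, -1.4, 5.3]
gripper_width: 26.1
finger_force: 30.0
```

```bash

python3 -m handwheel '[{"x":0,"y":0,"z":-0.03,"yaw":0,"gripper":0},{"x":0,"y":0,"z":-0.065,"yaw":0,"gripper":0},{"x":0,"y":0,"z":-0.1,"yaw":0,"gripper":0},{"x":-0.01,"y":-0.005,"z":-0.1,"yaw":0.1,"gripper":0},{"x":-0.02,"y":-0.012,"z":-0.1,"yaw":0.22,"gripper":0},{"x":-0.035,"y":-0.02,"z":-0.1,"yaw":0.34,"gripper":0},{"x":-0.055,"y":-0.03,"z":-0.1,"yaw":0.46,"gripper":0},{"x":-0.075,"y":-0.04,"z":-0.1,"yaw":0.58,"gripper":0},{"x":-0.095,"y":-0.05,"z":-0.1,"yaw":0.7,"gripper":0},{"x":-0.115,"y":-0.06,"z":-0.1,"yaw":0.82,"gripper":0},{"x":-0.135,"y":-0.07,"z":-0.1,"yaw":0.94,"gripper":0},{"x":-0.15,"y":-0.08,"z":-0.1,"yaw":1.06,"gripper":0},{"x":-0.157,"y":-0.0845,"z":-0.1,"yaw":1.18,"gripper":0},{"x":-0.162,"y":-0.0845,"z":-0.1,"yaw":1.3,"gripper":0},{"x":-0.162,"y":-0.0845,"z":-0.1,"yaw":1.42,"gripper":0},{"x":-0.162,"y":-0.0845,"z":-0.1,"yaw":1.492,"gripper":0},{"x":-0.162,"y":-0.0845,"z":-0.08,"yaw":1.492,"gripper":0},{"x":-0.162,"y":-0.0845,"z":-0.05,"yaw":1.492,"gripper":0},{"x":-0.162,"y":-0.0845,"z":-0.03,"yaw":1.492,"gripper":0}]'
python3 -m handwheel '[{"x":0,"y":0,"z":0.02,"yaw":0,"gripper":0},{"x":0,"y":0,"z":0.03,"yaw":0,"gripper":0},{"x":0,"y":0,"z":0.04,"yaw":0,"gripper":0},{"x":0,"y":0,"z":0.043,"yaw":0,"gripper":0},{"x":0,"y":0,"z":0.043,"yaw":0,"gripper":0},{"x":0,"y":0,"z":0.043,"yaw":0,"gripper":0}]'
```

```text
time_s: 7.88
eef_pos: [691.3, -58.9, 63.5]
tool_rot: [[0.0, 1.0, -0.003], [1.0, -0.0, 0.001], [0.001, -0.003, -1.0]]
ft_force: [-0.4, 0.8, -3.4]
gripper_width: 25.6
finger_force: 30.0
time_s: 8.38
eef_pos: [693.6, -59.6, 24.1]
tool_rot: [[0.0, 1.0, 0.002], [1.0, -0.0, -0.0], [-0.0, 0.002, -1.0]]
ft_force: [-1.1, 0.4, -2.5]
gripper_width: 25.9
finger_force: 30.0
```

```bash

python3 -m handwheel '[{"x":0,"y":0,"z":0,"yaw":0,"gripper":0.5},{"x":0,"y":0,"z":0,"yaw":0,"gripper":0.5},{"x":0,"y":0,"z":0,"yaw":0,"gripper":0.5},{"x":0,"y":0,"z":-0.03,"yaw":0,"gripper":0.7},{"x":0,"y":0,"z":-0.07,"yaw":0,"gripper":1},{"x":-0.02,"y":-0.01,"z":-0.11,"yaw":0,"gripper":1},{"x":-0.05,"y":-0.02,"z":-0.14,"yaw":0,"gripper":1},{"x":-0.08,"y":-0.04,"z":-0.16,"yaw":0,"gripper":1},{"x":-0.11,"y":-0.06,"z":-0.18,"yaw":0,"gripper":1},{"x":-0.14,"y":-0.08,"z":-0.197,"yaw":0,"gripper":1},{"x":-0.18,"y":-0.09,"z":-0.197,"yaw":0,"gripper":1},{"x":-0.21,"y":-0.1,"z":-0.197,"yaw":0,"gripper":1},{"x":-0.24,"y":-0.113,"z":-0.197,"yaw":0,"gripper":1},{"x":-0.24,"y":-0.113,"z":-0.197,"yaw":0,"gripper":1},{"x":-0.24,"y":-0.113,"z":-0.197,"yaw":0,"gripper":1}]'
python3 - <<'E'
from m import *
w=snap('wrist','p7.png')
E
```

```text
time_s: 9.63
eef_pos: [579.3, -301.4, 221.0]
tool_rot: [[0.004, 1.0, 0.001], [1.0, -0.004, -0.0], [-0.0, 0.001, -1.0]]
ft_force: [0.8, 0.3, -0.1]
gripper_width: 93.9
finger_force: 0.0
```

View pics/p7.png

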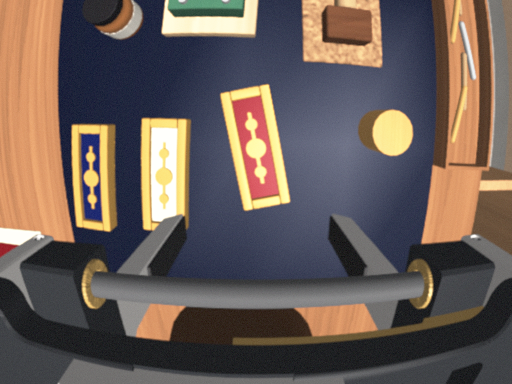

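The red frame is fully visible, with corners ≈(221,95),(270,86),(290,203),(243,209). The mallet lies on the mat with its head at (347,25).

```bash
python3 - <<'E'
from m import *
np.set_printoptions(precision=1,suppress=True)
w=snap('wrist');s=state();print(s['eef_pos'])
cn=np.vstack(comp(w,(18,110,110),(32,255,255),(212,78,300,215),8))
cn=cv2.convexHull(cn); print(cv2.boundingRect(cn))
r=rect(w,cn,26,True);print(r,cv2.boxPoints(r))
for p in ((221,95),(270,86),(290,203),(243,209)): print(onz(w,*p,26,True))
# panel centroid
k=comp(w,(170,100,40),(180,255,200),(212,78,300,215))+comp(w,(0,100,40),(8,255,200),(212,78,300,215))
for q in k: print('panel',cv2.contourArea(q),rect(w,q,18,True))
E
```

```text
[ 580.2 -298.9  220.7]
(220, 86, 64, 125)
((578.07080078125, -269.1206359863281), (59.02632141113281, 148.80943298339844), 10.457564353942871) [[ 535.5 -201.3]
 [ 562.6 -347.6]
 [ 620.6 -336.9]
 [ 593.6 -190.6]]
[ 537.2 -202.    26. ]
[ 596.  -191.5   26. ]
[ 622.2 -336.7   26. ]
[ 562.5 -344.6   26. ]
panel 37.5 ((557.365966796875, -220.30154418945312), (10.701619148254395, 19.82282066345215), 9.024147033691406)
panel 1.0 ((579.0150756835938, -332.9416809082031), (12.88223648071289, 1.309824824333191), 11.676464080810547)
```

```bash

python3 -m handwheel '[{"x":0.015,"y":0,"z":0.04,"yaw":-0.1,"gripper":1},{"x":0.03,"y":-0.001,"z":0.08,"yaw":-0.182,"gripper":1},{"x":0.03,"y":-0.001,"z":0.12,"yaw":-0.182,"gripper":1},{"x":0.03,"y":-0.001,"z":0.16,"yaw":-0.182,"gripper":1},{"x":0.03,"y":-0.001,"z":0.185,"yaw":-0.182,"gripper":1},{"x":0.03,"y":-0.001,"z":0.2,"yaw":-0.182,"gripper":1},{"x":0.03,"y":-0.001,"z":0.2,"yaw":-0.182,"gripper":1},{"x":0.03,"y":-0.001,"z":0.2,"yaw":-0.182,"gripper":0.3},{"x":0.03,"y":-0.001,"z":0.2,"yaw":-0.182,"gripper":0.3},{"x":0.03,"y":-0.001,"z":0.2,"yaw":-0.182,"gripper":0.3},{"x":0.03,"y":-0.001,"z":0.2,"yaw":-0.182,"gripper":0.3},{"x":0.03,"y":-0.001,"z":0.2,"yaw":-0.182,"gripper":0.3},{"x":0.03,"y":-0.001,"z":0.2,"yaw":-0.182,"gripper":0.3}]' 25
```

```text
time_s: 10.82
eef_pos: [579.0, -269.8, 21.4]
tool_rot: [[-0.181, 0.983, 0.0], [0.983, 0.181, -0.001], [-0.001, 0.0, -1.0]]
ft_force: [-1.3, 0.3, 3.2]
gripper_width: 59.6
finger_force: 25.0
```

```bash

python3 -m handwheel '[{"x":0,"y":0,"z":-0.03,"yaw":0,"gripper":0.3},{"x":0,"y":0,"z":-0.065,"yaw":0,"gripper":0.3},{"x":0.01,"y":0,"z":-0.1,"yaw":0,"gripper":0.3},{"x":0.03,"y":0,"z":-0.1,"yaw":0.05,"gripper":0.3},{"x":0.06,"y":0.001,"z":-0.1,"yaw":0.1,"gripper":0.3},{"x":0.09,"y":0.002,"z":-0.1,"yaw":0.15,"gripper":0.3},{"x":0.12,"y":0.003,"z":-0.1,"yaw":0.2,"gripper":0.3},{"x":0.15,"y":0.004,"z":-0.1,"yaw":0.243,"gripper":0.3},{"x":0.18,"y":0.005,"z":-0.1,"yaw":0.243,"gripper":0.3},{"x":0.21,"y":0.006,"z":-0.1,"yaw":0.243,"gripper":0.3},{"x":0.24,"y":0.0065,"z":-0.1,"yaw":0.243,"gripper":0.3},{"x":0.27,"y":0.0065,"z":-0.1,"yaw":0.243,"gripper":0.3},{"x":0.29,"y":0.0065,"z":-0.1,"yaw":0.243,"gripper":0.3},{"x":0.306,"y":0.0065,"z":-0.1,"yaw":0.243,"gripper":0.3},{"x":0.306,"y":0.0065,"z":-0.1,"yaw":0.243,"gripper":0.3},{"x":0.306,"y":0.0065,"z":-0.1,"yaw":0.243,"gripper":0.3},{"x":0.306,"y":0.0065,"z":-0.1,"yaw":0.243,"gripper":0.3}]'
python3 - <<'E'
from m import *
a=snap('wrist')['img'];b=snap('side')
cv2.imwrite('pics/p8.png',np.hstack([cv2.resize(a,(448,336)),cv2.resize(b['img'][150:300,180:330],(336,336))]))
E
```

```text
time_s: 12.23
eef_pos: [529.9, 32.0, 120.3]
tool_rot: [[0.061, 0.998, -0.0], [0.998, -0.061, -0.001], [-0.001, -0.0, -1.0]]
ft_force: [0.3, 0.6, -3.8]
gripper_width: 59.9
finger_force: 25.0
```

View pics/p8.png

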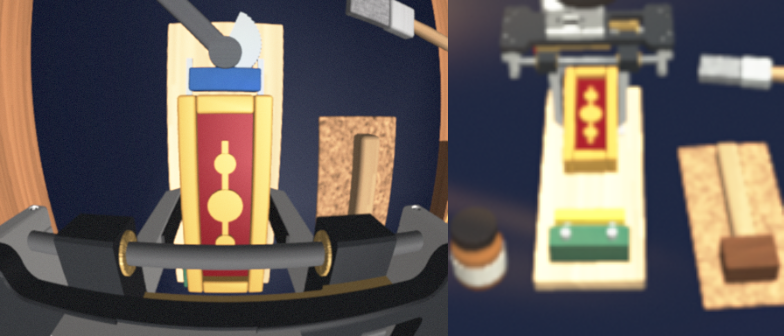

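The frame is held square over the bed (far edge ≈(203..311,111) full-size), the jaw beyond it, and the mallet on the mat. Checking the front edge position.

```bash
python3 - <<'E'
from m import *
np.set_printoptions(precision=1,suppress=True)
w=snap('wrist')
J=np.array([529.8,28.8]);c,s=np.cos(-.061),np.sin(-.061);R=np.array([[c,-s],[s,c]])
def j(p): return R.T@(p[:2]-J)
for n,u,v,z in (('frL',204,110,125),('frR',311,110,125),('jawTL',217,76,48),('jawTR',298,78,48),('jawBL',216,104,18),('jawBR',297,104,18),('piv',262,58,54)):
    p=onz(w,u,v,z,True);print(n,p,'jig',j(p))
E
```

```text
frL [506.4 108.1 125. ] jig [-28.2  77.7]
frR [564.2 104.6 125. ] jig [29.7 77.7]
jawTL [505.2 137.5  48. ] jig [-31.2 107. ]
jawTR [569.2 131.9  48. ] jig [ 33.1 105.3]
jawBL [498.9 116.5  18. ] jig [-36.2  85.6]
jawBR [571.3 112.   18. ] jig [36.3 85.5]
piv [541.5 148.4  54. ] jig [  4.4 120.1]
```

```bash

python3 -m handwheel '[{"x":0.0015,"y":0,"z":0.03,"yaw":0,"gripper":0.3},{"x":0.0015,"y":0,"z":0.055,"yaw":0,"gripper":0.3},{"x":0.0015,"y":0,"z":0.07,"yaw":0,"gripper":0.3},{"x":0.0015,"y":0,"z":0.077,"yaw":0,"gripper":0.3},{"x":0.0015,"y":0,"z":0.081,"yaw":0,"gripper":0.3},{"x":0.0015,"y":0,"z":0.081,"yaw":0,"gripper":0.3},{"x":0.0015,"y":0,"z":0.081,"yaw":0,"gripper":0.3}]'
python3 -m handwheel '[{"x":0,"y":0,"z":0,"yaw":0,"gripper":0.75},{"x":0,"y":0,"z":0,"yaw":0,"gripper":0.8},{"x":0,"y":0,"z":0,"yaw":0,"gripper":0.8},{"x":0,"y":0,"z":0,"yaw":0,"gripper":0.8},{"x":0,"y":0,"z":-0.03,"yaw":0,"gripper":0.8},{"x":0,"y":0,"z":-0.07,"yaw":0,"gripper":0.8},{"x":0,"y":0,"z":-0.11,"yaw":0,"gripper":0.8},{"x":-0.04,"y":0,"z":-0.15,"yaw":0,"gripper":0.8},{"x":-0.07,"y":0,"z":-0.18,"yaw":0,"gripper":0.8},{"x":-0.07,"y":0,"z":-0.18,"yaw":0,"gripper":0.8},{"x":-0.07,"y":0,"z":-0.18,"yaw":0,"gripper":0.8}]'
python3 - <<'E'
from m import *
w=snap('wrist','p9.png')
E
```

```text
time_s: 12.97
eef_pos: [531.3, 33.6, 40.4]
tool_rot: [[0.062, 0.998, 0.002], [0.998, -0.062, -0.0], [-0.0, 0.002, -1.0]]
ft_force: [0.5, -0.4, -2.8]
gripper_width: 59.9
finger_force: 25.0
time_s: 13.88
eef_pos: [528.3, -38.3, 223.6]
tool_rot: [[0.064, 0.998, 0.008], [0.998, -0.064, -0.002], [-0.002, 0.008, -1.0]]
ft_force: [0.4, 0.6, -0.0]
gripper_width: 75.3
finger_force: 0.0
```

View pics/p9.png

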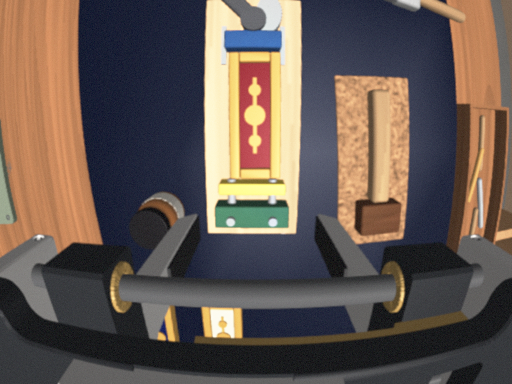

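Frame lies square between jaw and bar, from (229..281,52) to (229..281,178). The mallet is on the mat. Measuring gaps for the closing angle.

```bash
python3 - <<'E'
from m import *
np.set_printoptions(precision=1,suppress=True)
w=snap('wrist');s=state();print(s['eef_pos'])
J=np.array([529.8,28.8]);c,s=np.cos(-.061),np.sin(-.061);R=np.array([[c,-s],[s,c]])
def j(p): return R.T@(p[:2]-J)
for x in (236,255,274):
    col=cv2.cvtColor(w['img'],cv2.COLOR_BGR2HSV)[:,x]
    print(x,[(v,tuple(int(q) for q in col[v])) for v in list(range(44,58))+list(range(168,198))] if x==274 else '')
for n,u,v,z in (('frTop',255,53,44),('frBotTop',255,178,44),('barTopFront',255,182,48),('barTopBack',255,192,48),('jawB',253,50,48),('jawTop',253,32,48),('pivot',253,18,54)):
    print(n,j(onz(w,u,v,z,True)))
for y in (39,65,92): pass
k=comp(w,(100,100,60),(130,255,255),(215,20,290,60))[0];r=rect(w,k,48,True);print('jaw',j(np.array(r[0])),r[1])
E
```

```text
[525.3 -35.3 218.6]
236 
255 
274 [(44, (108, 160, 193)), (45, (107, 159, 191)), (46, (108, 159, 194)), (47, (108, 165, 178)), (48, (107, 157, 151)), (49, (110, 156, 100)), (50, (110, 155, 82)), (51, (108, 153, 85)), (52, (113, 68, 83)), (53, (16, 118, 153)), (54, (19, 143, 234)), (55, (21, 138, 245)), (56, (21, 134, 246)), (57, (21, 136, 245)), (168, (23, 129, 249)), (169, (23, 128, 250)), (170, (23, 128, 249)), (171, (23, 125, 250)), (172, (22, 125, 250)), (173, (23, 126, 250)), (174, (23, 127, 249)), (175, (22, 130, 249)), (176, (23, 123, 250)), (177, (23, 124, 250)), (178, (23, 129, 249)), (179, (21, 132, 247)), (180, (17, 123, 203)), (181, (9, 21, 157)), (182, (105, 21, 219)), (183, (107, 15, 232)), (184, (20, 13, 182)), (185, (23, 109, 161)), (186, (26, 154, 227)), (187, (30, 113, 255)), (188, (30, 91, 255)), (189, (30, 88, 255)), (190, (30, 89, 255)), (191, (30, 91, 255)), (192, (30, 89, 255)), (193, (30, 95, 255)), (194, (30, 93, 255)), (195, (30, 101, 255)), (196, (29, 105, 255)), (197, (25, 53, 239))]
frTop [-0.4 80.1]
frBotTop [ -0.7 -66. ]
barTopFront [ -0.7 -69.9]
barTopBack [ -0.7 -82. ]
jawB [-2.6 82.8]
jawTop [ -2.6 104.7]
pivot [ -2.5 120.2]
jaw [-0.4 93.9] (26.535818099975586, 63.51774978637695)
```

```bash
cat > prof.py <<'E'
from m import *
import sys
np.set_printoptions(precision=2,suppress=True)
w=snap('wrist','prof_%s.png'%sys.argv[1]);s=state();print(s['eef_pos'],s['tool_rot'][:,1])
p=w['img'][160:230,243:268].astype(float).mean(1)
for i,q in enumerate(p): 
    if i>=14 and i<60: print(160+i,q.astype(int),end=' | ')
E
python3 prof.py ref
```

```text
[524.49 -34.7  217.34] [ 1.   -0.06 -0.  ]
174 [134 225 250] | 175 [141 230 250] | 176 [141 230 250] | 177 [139 229 250] | 178 [138 228 250] | 179 [137 227 250] | 180 [134 226 251] | 181 [117 210 247] | 182 [ 88 163 207] | 183 [ 60 123 146] | 184 [ 47 108 124] | 185 [ 46 107 123] | 186 [ 51 119 140] | 187 [ 81 183 208] | 188 [125 246 252] | 189 [151 254 255] | 190 [158 254 255] | 191 [158 254 255] | 192 [158 254 255] | 193 [156 254 255] | 194 [155 254 255] | 195 [154 254 255] | 196 [151 254 255] | 197 [145 252 254] | 198 [149 243 252] | 199 [182 239 252] | 200 [199 242 253] | 201 [198 241 254] | 202 [170 222 246] | 203 [110 144 167] | 204 [57 72 70] | 205 [42 52 31] | 206 [44 55 34] | 207 [44 55 34] | 208 [44 56 35] | 209 [47 59 37] | 210 [66 85 52] | 211 [ 96 121  73] | 212 [117 145  87] | 213 [121 150  89] | 214 [121 150  89] | 215 [119 149  88] | 216 [120 149  88] | 217 [120 149  89] | 218 [119 149  88] | 219 [118 148  88] |
```

Reference: bar top spans rows 187–198.5, stop top edge at 210.5, i.e. ≈12.5 mm travel (as given). Next: cage the post again.

```bash

python3 -m handwheel '[{"x":0.04,"y":-0.01,"z":0,"yaw":0,"gripper":1},{"x":0.08,"y":-0.02,"z":0,"yaw":0,"gripper":1},{"x":0.12,"y":-0.03,"z":0,"yaw":0,"gripper":1},{"x":0.16,"y":-0.04,"z":0,"yaw":0,"gripper":1},{"x":0.2,"y":-0.05,"z":0,"yaw":0,"gripper":1},{"x":0.235,"y":-0.06,"z":0,"yaw":0,"gripper":1},{"x":0.258,"y":-0.067,"z":0,"yaw":0,"gripper":1},{"x":0.258,"y":-0.067,"z":0.02,"yaw":0,"gripper":1},{"x":0.258,"y":-0.067,"z":0.04,"yaw":0,"gripper":1}]'
python3 - <<'E'
from m import *
np.set_printoptions(precision=1,suppress=True)
w=snap('wrist');s=state();print(s['eef_pos'])
k=comp(w,(0,150,50),(6,255,255),(150,120,360,384))[0];x,y,ww,h=cv2.boundingRect(k);print(x,y,ww,h,onz(w,x+ww/2,y+h-12,104,True),proj(w,(474,225.5,104),True))
E
```

```text
time_s: 14.78
eef_pos: [472.7, 228.9, 177.4]
tool_rot: [[0.056, 0.998, -0.002], [0.998, -0.056, 0.0], [0.0, -0.002, -1.0]]
ft_force: [0.1, 0.6, -0.0]
gripper_width: 94.1
finger_force: 0.0
[469.1 227.  171.9]
247 182 25 34 [474.8 227.4 104. ] [258.7 206.2]
```

```bash

python3 -m handwheel '[{"x":0,"y":0,"z":0.03,"yaw":0,"gripper":1},{"x":0,"y":0,"z":0.06,"yaw":0,"gripper":1},{"x":0,"y":0,"z":0.09,"yaw":0,"gripper":1},{"x":0,"y":0,"z":0.099,"yaw":0,"gripper":1},{"x":0,"y":0,"z":0.099,"yaw":0,"gripper":0.4},{"x":0,"y":0,"z":0.099,"yaw":0,"gripper":0.4},{"x":0,"y":0,"z":0.099,"yaw":0,"gripper":0.4},{"x":0,"y":0,"z":0.099,"yaw":0,"gripper":0.4},{"x":0,"y":0,"z":0.099,"yaw":0,"gripper":0.4},{"x":0,"y":0,"z":0.099,"yaw":0,"gripper":0.4},{"x":0,"y":0,"z":0.099,"yaw":0,"gripper":0.4}]'
python3 - <<'E'
from h import *
np.set_printoptions(precision=1,suppress=True)
s=state();p=s['eef_pos'][:2];P=np.array([537.1,148.6]);ax=np.array([.061,.998]);ay=np.array([.998,-.061])
c0=p
for i in range(0,17):
    ph=-.69+.1*i; t=P+100*np.array([np.sin(ph),np.cos(ph)])-c0; print(i,t@ax,t@ay,end=' | ')
E
```

```text
time_s: 15.75
eef_pos: [475.3, 226.0, 81.4]
tool_rot: [[0.061, 0.998, 0.002], [0.998, -0.061, 0.001], [0.001, 0.002, -1.0]]
ft_force: [0.4, -0.8, 0.5]
gripper_width: 50.8
finger_force: 0.0
0 -0.3846767552053222 -1.8001473793686078 | 1 6.061925294065762 5.837295868659362 | 2 11.713849131083489 14.080170020862846 | 3 16.51462260114598 22.846115003445018 | 4 20.416277962665113 32.047544391776114 | 5 23.379831164984342 41.59252054499605 | 6 25.37567136412659 51.38567321653152 | 7 26.383856784559057 61.32915246207437 | 8 26.394313970822537 71.3236063238803 | 9 25.40693843816863 81.26917352268964 | 10 23.431595716536616 91.06648123861896 | 11 20.488022777439568 100.61763801153025 | 12 16.60563082866912 109.8272118401413 | 13 11.823211447229207 118.60318370703672 | 14 6.188548986721517 126.85786700227345 | 15 -0.24205686812035232 134.5087836590007 | 16 -7.40435362927051 141.47948824704142 |
```

```bash

python3 -m handwheel '[{"x":0,"y":0,"z":0,"yaw":0,"gripper":0.4},{"x":0,"y":0.006,"z":0,"yaw":0,"gripper":0.4},{"x":0.006,"y":0.014,"z":0,"yaw":0,"gripper":0.4},{"x":0.012,"y":0.022,"z":0,"yaw":0,"gripper":0.4},{"x":0.017,"y":0.031,"z":0,"yaw":0,"gripper":0.4},{"x":0.02,"y":0.04,"z":0,"yaw":0,"gripper":0.4},{"x":0.023,"y":0.05,"z":0,"yaw":0,"gripper":0.4},{"x":0.025,"y":0.059,"z":0,"yaw":0,"gripper":0.4},{"x":0.026,"y":0.069,"z":0,"yaw":0,"gripper":0.4},{"x":0.026,"y":0.079,"z":0,"yaw":0,"gripper":0.4},{"x":0.025,"y":0.089,"z":0,"yaw":0,"gripper":0.4},{"x":0.023,"y":0.099,"z":0,"yaw":0,"gripper":0.4},{"x":0.022,"y":0.104,"z":0,"yaw":0,"gripper":0.4},{"x":0.02,"y":0.109,"z":0,"yaw":0,"gripper":0.4},{"x":0.018,"y":0.114,"z":0,"yaw":0,"gripper":0.4},{"x":0.017,"y":0.118,"z":0,"yaw":0,"gripper":0.4},{"x":0.017,"y":0.118,"z":0,"yaw":0,"gripper":0.4},{"x":0.017,"y":0.118,"z":0,"yaw":0,"gripper":0.4}]'
cat > q.py <<'E'
from m import *
np.set_printoptions(precision=2,suppress=True)
s=state();p=s['eef_pos'][:2];P=np.array([537.1,148.6]);ax=np.array([.061,.998]);ay=np.array([.998,-.061])
t=(p-P); py=t@ay-s['gripper_width']/2+11
phi=np.arcsin(py/100);print('tool jig xy',t@ay,t@ax,'post jig x',py,'q',phi+.75,'jaw adv',11.5*(phi+.75),'arc y',100*np.cos(phi),s['ft_force'],s['gripper_width'])
w=snap('wrist')
J=np.array([529.8,28.8]);k=comp(w,(100,100,60),(130,255,255),(100,150,400,384))
E
python3 q.py
```

```text
time_s: 17.25
eef_pos: [594.3, 234.9, 80.7]
tool_rot: [[0.061, 0.998, 0.002], [0.998, -0.061, -0.001], [-0.001, 0.002, -1.0]]
ft_force: [0.8, 0.4, -0.6]
gripper_width: 37.6
finger_force: 0.1
tool jig xy 51.85812490372965 89.58649885434986 post jig x 44.08176384145254 q 1.2065093894589762 jaw adv 13.874857978778227 arc y 89.75966854120178 [ 0.82  0.39 -0.59] 37.552722124554215
```

```bash

python3 -m handwheel '[{"x":-0.002,"y":0.004,"z":0,"yaw":0,"gripper":0.4},{"x":-0.005,"y":0.008,"z":0,"yaw":0,"gripper":0.4},{"x":-0.007,"y":0.011,"z":0,"yaw":0,"gripper":0.4},{"x":-0.008,"y":0.013,"z":0,"yaw":0,"gripper":0.4},{"x":-0.008,"y":0.013,"z":0,"yaw":0,"gripper":0.4},{"x":-0.008,"y":0.013,"z":0,"yaw":0,"gripper":0.4}]'; python3 q.py
python3 -m handwheel '[{"x":0,"y":-0.005,"z":0,"yaw":0,"gripper":0.5},{"x":0,"y":-0.005,"z":0,"yaw":0,"gripper":0.5},{"x":0,"y":-0.005,"z":-0.03,"yaw":0,"gripper":0.6},{"x":0,"y":-0.005,"z":-0.07,"yaw":0,"gripper":0.7},{"x":-0.03,"y":-0.01,"z":-0.1,"yaw":0,"gripper":0.8},{"x":-0.07,"y":-0.02,"z":-0.137,"yaw":0,"gripper":0.8},{"x":-0.11,"y":-0.03,"z":-0.137,"yaw":0,"gripper":0.8},{"x":-0.15,"y":-0.04,"z":-0.137,"yaw":0,"gripper":0.8},{"x":-0.19,"y":-0.05,"z":-0.137,"yaw":0,"gripper":0.8},{"x":-0.23,"y":-0.06,"z":-0.137,"yaw":0,"gripper":0.8},{"x":-0.2655,"y":-0.066,"z":-0.137,"yaw":0,"gripper":0.8},{"x":-0.2655,"y":-0.066,"z":-0.137,"yaw":0,"gripper":0.8},{"x":-0.2655,"y":-0.066,"z":-0.137,"yaw":0,"gripper":0.8},{"x":-0.2655,"y":-0.066,"z":-0.137,"yaw":0,"gripper":0.8}]'
python3 prof.py b
```

```text
time_s: 17.8
eef_pos: [606.5, 226.5, 80.6]
tool_rot: [[0.061, 0.998, 0.001], [0.998, -0.061, -0.0], [-0.0, 0.001, -1.0]]
ft_force: [-1.5, 0.5, 0.9]
gripper_width: 37.8
finger_force: 0.6
tool jig xy 64.48083249231314 81.9842225885651 post jig x 56.56065173503559 q 1.3511685303003493 jaw adv 15.538438098454018 arc y 82.46752497382236 [-1.51  0.46  0.9 ] 37.84036151455509
time_s: 19.02
eef_pos: [524.1, -34.2, 217.7]
tool_rot: [[0.062, 0.998, 0.001], [0.998, -0.062, 0.0], [0.0, 0.001, -1.0]]
ft_force: [0.1, 0.3, 0.4]
gripper_width: 75.2
finger_force: 0.0
[524.19 -33.39 217.59] [ 1.   -0.06  0.  ]
174 [ 86  81 191] | 175 [ 86  80 192] | 176 [ 86  81 191] | 177 [ 85  80 191] | 178 [ 86  81 192] | 179 [ 86  80 192] | 180 [ 82  79 185] | 181 [ 66  80 152] | 182 [ 59 105 146] | 183 [ 94 169 219] | 184 [130 223 250] | 185 [143 232 252] | 186 [142 231 251] | 187 [140 230 251] | 188 [138 229 251] | 189 [135 227 250] | 190 [131 224 250] | 191 [111 202 241] | 192 [ 76 148 190] | 193 [ 69 154 177] | 194 [111 234 244] | 195 [147 255 255] | 196 [158 254 255] | 197 [157 254 255] | 198 [156 254 255] | 199 [155 254 255] | 200 [154 254 255] | 201 [152 253 255] | 202 [151 254 255] | 203 [144 255 255] | 204 [112 235 248] | 205 [ 69 142 156] | 206 [46 69 62] | 207 [44 53 33] | 208 [43 54 33] | 209 [42 53 33] | 210 [46 59 36] | 211 [65 83 51] | 212 [ 95 121  73] | 213 [115 143  85] | 214 [121 149  88] | 215 [120 149  88] | 216 [119 149  88] | 217 [119 148  88] | 218 [119 149  88] | 219 [117 148  87] |
```

Bar moved 5.3 px × 1.195 mm/px ≈ 6.3 mm in, which agrees with the gap estimate (159.5 mm, jaw advance 15.5 mm). One last look before handing in.

View pics/prof_b.png

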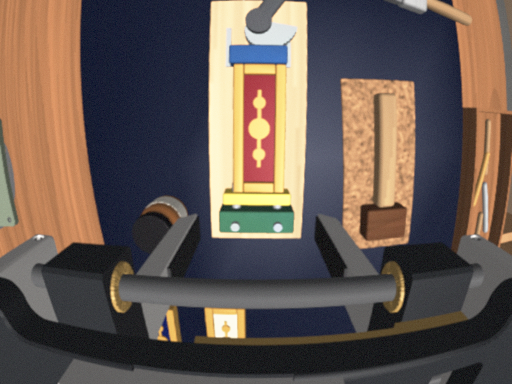

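The frame is clamped square between the jaw (258,54) and the bar (257,198). The mallet lies flat on the mat at (385,165) and the gripper is clear.

```bash
python3 -c "
from bench import ticket
print(ticket.close_job())"
```

```text
the job is handed in; nothing more can be done
None
```

The job is handed in: lever opened, mallet on the cork mat, and the red frame clamped square with the yellow bar measured about 6.3 mm in. The hand-in returned no verdict.

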